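# Swing the press boom over its anvil

## Robot

A 6-joint arm with a two-finger parallel gripper is mounted at the origin on the work surface. World frame = base frame: x ahead of the robot, y to its left, z up, the work surface at z = 0. Lengths are in m, angles in rad, forces in N, time in s.
With the tool pointing down it reaches from about 0.325 to 0.925 m from the base axis. Payload 3.1 kg.
Tool frame: the origin (TCP) lies on the centre line of the jaws, within the pads' length; the fingertips stand 19 mm ahead of it and the grasp point (between the pads) is the TCP; z points along the fingers, y is the line along which they close (so a half turn about z gives the same grasp; the last joint's range is limited). The gripper opens to 85 mm and grips with 20 to 120 N. Pads are 22 mm wide; open, the fingers measure 114 mm over their backs; the gripper's body (76 mm by 85 mm) begins 54 mm behind the grasp point. The pads swing forward as they close: fully open they stand 13 mm farther back than shut.
Start: joints at [1.138, 0.217, 1.613, -0, 1.311, -0.112], TCP at [0.197, 0.593, 0.25] pointing down, gripper open.
Joint ranges: [-2.75, 2.75], [-0.78, 2.1], [0.31, 2.55], [-1.13, 4.27], [0.13, 2.63], [-2.58, 2.58]. Speed limits (rad/s): [2.79, 2.79, 3.14, 3.14, 3.14, 3.14].

## Interface

Orientations are given as a rotation vector (axis times angle).
In Python, from bench import arm, eyes, job gives the robot as it stands.
- The arm moves only by the shell command python3 -m jog 'ROWS'. ROWS is JSON, a list of rows, each a list of 7 numbers: the shift along the tool's x, y, z as a fraction of full scale, then the turn, a rotation vector about the tool's x, y, z as a fraction of full scale, then the opening, from 0 (shut) to 1 (fully open). A call has 1 to 5 rows; each row shifts and turns the commanded pose from where the row before left it, along the tool's axes as they then stand; what a row does not reach is not made up. Full scale, the value 1, is 0.4 m for a shift and 180 degrees for a turn. A row lasts 1/8 s, in which the tool goes at most 62.5 mm and 10.7 degrees, less where a joint would pass 70% of its speed; a pose out of reach is approached as far as the arm can. A call with a number of a shift or a turn outside -1 to 1 is refused whole. A call with a gripper value outside its range is refused whole. The fingers move at their own pace and stop on an object; the grip force is fixed at half the most. Time passes only in rows, so rows that do not move let the fingers close. It gives the time, the measured TCP pose, the force, the opening and the grip force at its end, in the units of the state.
- arm.observe(): the state, without advancing time (a new reading comes with each control period).
- eyes.get_image(name): name is "scene" or "top" or "wrist"; returns the picture (420x560x3 uint8, red, green, blue); there is no depth.
- eyes.camera_info(name): a dict with "fx", "fy", "cx", "cy" (pixels), "view" (4x4, takes a point from world to camera coordinates). Camera axes: x right, y up, looking along -z (the intrinsics and any distortion apply to the point x, -y, -z); pixel columns grow to the right and rows downward; lengths in m; the calibration is good to about 2 mm. The wrist camera is an equidistant fisheye: a pixel r from the principal point sees the ray r / f radians off the axis. A picture is of the moment at which its call begins: read the wrist's pose just before it. camera_info takes no time and is no camera call; for the wrist camera it gives the pose at the moment of the call.
- job.finish_job(): hands the job in; it is judged then, once.
The state is a dict: "time": time; "joint_pos": joint angles; "joint_velocities": joint speeds; "tau": joint torques, N m; "ee_pos": TCP position; "eef_rot": TCP orientation; "ft_force": force on the tool from outside, world axes, zero at the start; "torque": the same for the moment, N m; "opening": opening from 0.0 (shut) to 1.0 (fully open); "grasp_force": force on a finger pad.
Only numpy, scipy, OpenCV 4.12 (cv2) and the standard library are available. Lean on these libraries where they do the work, as an engineer would, in place of code of your own. Each camera call takes 0.05 s, during which the arm holds its last target. There are 200 camera calls.

## Task

Swing the heavy green press boom round its column until its ram stands over the anvil, the boom in line with the index bar below, moving it only by pushing the black faces of the two sprung buffers from inside its yoke and touching nothing else of the boom. It runs freely on its bearing, so brake it gently: never drive a buffer to the end of its travel, never let the boom run into its end stops, and leave the tray and the oil bottle where they are. Then take the gripper out and let the boom stand there by itself, at rest, for three seconds before you finish.

Things in the scene. Friction and masses are not known exactly. Their poses are not given: they have to be found in the camera images.
- yoke (a point): Middle of the yoke's opening, 325 mm from the column axis, 130 mm above the table; turns with the boom (x axis towards the column, y axis towards the left buffer). The opening is free from above: 240 mm between the two buffer faces (120 mm each way along y); the cross beam begins 55 mm towards the column, the robot's side is open.
- buffer_left (a joint): Compression (m) of the left buffer, on point yoke's +y side: an aluminium block 92 mm along the boom, 70 mm across, 95 to 159 mm above the table, with a black rubber face 88 mm wide and 58 mm high towards the opening; 0.3 kg, sliding outwards on a spring of 200 N/m with hardly any damping; travel 40 mm, 0 = free, keep under 36 mm. Push the black face only. Pushing it turns the boom clockwise.
- buffer_right (a joint): Compression (m) of the right buffer, the same on point yoke's -y side. Pushing it outwards turns the boom counter-clockwise seen from above, the way it has to go.
- anvil (a point): Centre of the top of the anvil, a steel block (60 by 60 mm, top 72 mm above the table) on the index bar: a flat steel bar 34 mm wide under the boom, from the column out to 460 mm, with a round foot (66 mm high) at its outer end. The column axis, the boom's pivot, lies 160 mm from this point along its +x axis; the bar runs along its -x axis. In place, the yoke's x axis lies along this one.
- ram (a point): Lower end of the ram under the boom, 160 mm from the column axis, 81 mm above the table. The boom: a beam 100 mm wide from the 50 mm steel column, then a cross beam 400 mm wide with a buffer at each end, forming a yoke open to the robot; an air cylinder stands over the ram, up to 340 mm high. Underside 87 mm, cross beam's top 168 mm above the table. Touch only the buffers' faces.
- tray: loose blue parts tray with pins in it, 190 by 130 mm, 28 mm high, under the yoke's starting place; origin under its centre. Leave it.
- oiler: loose white oil bottle, 44 mm in diameter, 110 mm high, on the right of the bench; origin under its centre. Leave it.
- swing: The green boom. Origin 85 mm above the table, 160 mm from the column axis; z up, -x along the boom, pivot at +160 mm on x. It starts 0.65 to 1.3 rad clockwise from above (yoke to the robot's left) of the bar; stops 0.2 rad behind the start, 0.5 rad past the bar or more. Inertia about the column 0.46 kg m2 (0.36 to 0.59). Friction 0.0015 N m dry, 0.005 N m s/rad viscous: it coasts on.

How it is judged:
On the way:
1. with the gripper out of the yoke, the boom stands over the index bar, at rest and untouched, for 2.5 s (angle between the x axis of yoke and the x axis of anvil, either way round below 0.08 rad and contact force between each of the arm, the fingers and swing below 0.2 N and angular speed of swing below 0.04 rad/s and distance between the grasp point and yoke above 0.08 m), for 2.5 s.
At the end, for the whole second after the job is handed in: The boom is within 0.08 rad of the index bar's direction with the ram within 20 mm of the anvil's centre, and turns slower than 0.04 rad/s, after it has stood so, untouched and with the gripper out of the yoke, for 2.5 s (angle between the x axis of yoke and the x axis of anvil, either way round below 0.08 rad and horizontal distance between ram and anvil below 0.02 m and angular speed of swing below 0.04 rad/s).
It fails at once if the robot touches the boom elsewhere than at the buffers' black faces (over 3 N) (contact force between the arm and buffer_left_c1 above 3 N or contact force between the arm and buffer_right_c1 above 3 N or contact force between the arm and swing_c0 above 3 N or contact force between the arm and swing_c1 above 3 N or contact force between the arm and swing_c10 above 3 N or contact force between the arm and swing_c11 above 3 N or contact force between the arm and swing_c2 above 3 N or contact force between the arm and swing_c3 above 3 N or contact force between the arm and swing_c4 above 3 N or contact force between the arm and swing_c5 above 3 N or contact force between the arm and swing_c6 above 3 N or contact force between the arm and swing_c7 above 3 N or contact force between the arm and swing_c8 above 3 N or contact force between the arm and swing_c9 above 3 N).
It fails at once if the fingers touch the boom elsewhere than at the buffers' black faces (over 3 N) (contact force between the fingers and buffer_left_c1 above 3 N or contact force between the fingers and buffer_right_c1 above 3 N or contact force between the fingers and swing_c0 above 3 N or contact force between the fingers and swing_c1 above 3 N or contact force between the fingers and swing_c10 above 3 N or contact force between the fingers and swing_c11 above 3 N or contact force between the fingers and swing_c2 above 3 N or contact force between the fingers and swing_c3 above 3 N or contact force between the fingers and swing_c4 above 3 N or contact force between the fingers and swing_c5 above 3 N or contact force between the fingers and swing_c6 above 3 N or contact force between the fingers and swing_c7 above 3 N or contact force between the fingers and swing_c8 above 3 N or contact force between the fingers and swing_c9 above 3 N).
It fails at once if a buffer is driven beyond 36 mm (value of joint any of buffer_left, buffer_right above 0.036 m).
It fails at once if the boom runs into an end stop (value of joint swing above 0.97 rad or value of joint swing below -0.97 rad).
It fails at once if the tray or the oil bottle is moved (distance of any of tray, oiler from where it was at the start of the episode above 0.03 m).
It also fails if it takes over 38 s, if anything falls off the work surface, if the arm or the gripper's body presses on something with over 40 N, if the wrist force passes 120 N, or if a joint passes its speed limit or range.

## Working session

There is one attempt and no reset: what is moved stays moved. The work goes in short steps, Python scripts to look and compute and a shell command to move; the robot and the scene stay as the last step left them, time stands still between calls to the robot, and variables do not carry over. Pictures are saved under pics/ and viewed, at most 10 in all, crops included, and the job is handed in when it is done.

```bash
ls; mkdir -p pics; python3 - <<'E'
from bench import arm,eyes,job
import cv2,numpy as np
print(arm.observe())
for n in("scene","top"):
    im=eyes.get_image(n);cv2.imwrite(f"pics/{n}0.png",im[:,:,::-1])
    print(n,{k:np.round(v,4).tolist() for k,v in eyes.camera_info(n).items()})
E
```

```text
pics
{'time': 0.0, 'joint_pos': array([ 1.13779303e+00,  2.17782522e-01,  1.61493169e+00, -1.60310360e-05,
        1.31130344e+00, -1.12227199e-01]), 'joint_velocities': array([-0.00114276, -0.00079469,  0.00035437, -0.00025043, -0.00085808,
        0.00035219]), 'tau': array([ 4.34580425e-04, -3.96859789e+01, -3.03849721e+01, -7.42138400e-05,
        9.95352661e-03,  3.14733253e-07]), 'ee_pos': array([0.19673747, 0.59241369, 0.2489519 ]), 'eef_rot': array([-0.50160775, -3.10064061,  0.00367431]), 'ft_force': array([ 0.56353485, -0.67997944,  0.76466946]), 'torque': array([ 0.0426401 , -0.06827712,  0.01465676]), 'grasp_force': 0.0, 'opening': 0.9966706531760138}
scene {'fx': 433.4002, 'fy': 433.4002, 'cx': 276.2983, 'cy': 207.6747, 'view': [[0.2461, 0.9693, 0.0022, -0.0515], [-0.7909, 0.1995, 0.5786, 0.3432], [0.5604, -0.1441, 0.8156, -1.5342], [0.0, 0.0, 0.0, 1.0]]}
top {'fx': 434.5869, 'fy': 434.5869, 'cx': 276.1565, 'cy': 212.1361, 'view': [[0.0029, -0.9999, 0.0123, -0.0801], [0.9995, 0.0033, 0.0309, -0.4558], [-0.031, 0.0122, 0.9994, -1.0026], [0.0, 0.0, 0.0, 1.0]]}
```

View pics/top0.png

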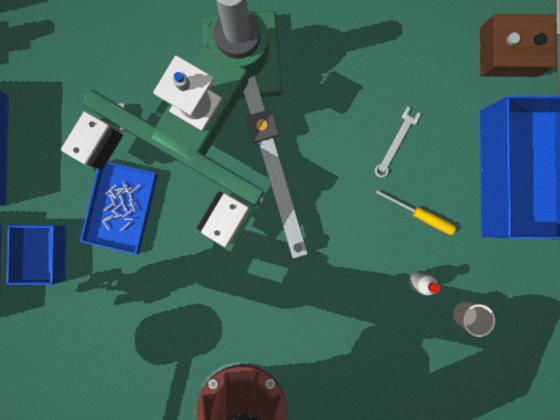

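View pics/scene0.png

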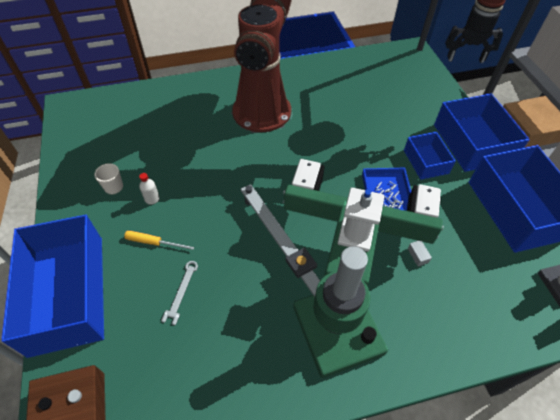

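```bash
python3 - <<'E'
import cv2
a=cv2.imread("pics/top0.png")[10:270,50:330];cv2.imwrite("pics/topc.png",cv2.resize(a,None,fx=2.3,fy=2.3,interpolation=cv2.INTER_CUBIC)[:600])
a=cv2.imread("pics/scene0.png")[150:350,230:460];cv2.imwrite("pics/scenec.png",cv2.resize(a,None,fx=3,fy=3,interpolation=cv2.INTER_CUBIC))
E
```

```text
(no output)
```

View pics/topc.png

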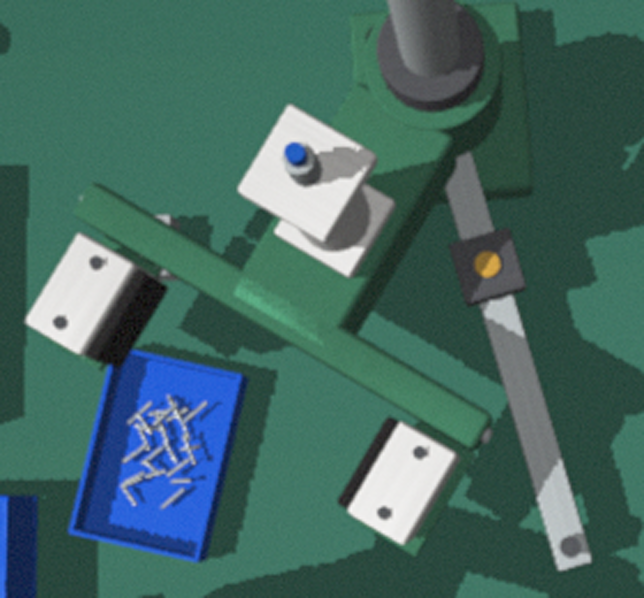

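View pics/scenec.png

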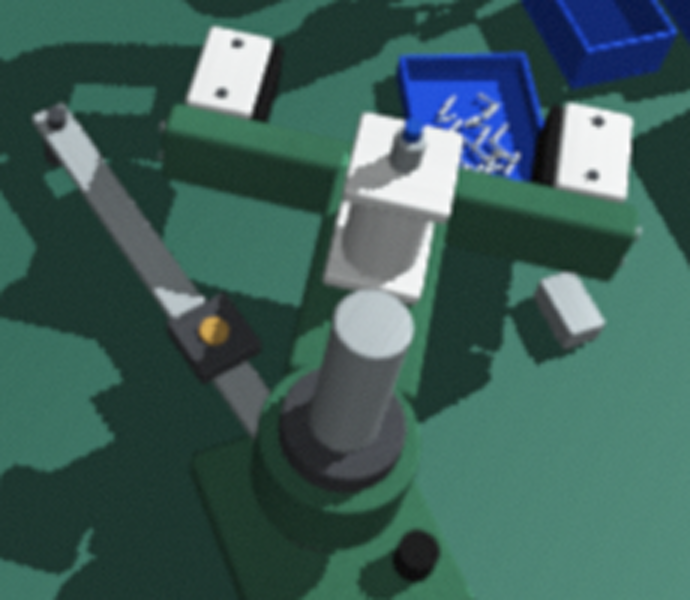

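```bash
cat >h.py <<'E'
import numpy as np
from bench import eyes
C={n:eyes.camera_info(n) for n in("top","scene")}
def ray(n,p):
    c=C[n];V=np.array(c["view"]);R=V[:3,:3]
    d=R.T@np.array([(p[0]-c["cx"])/c["fx"],-(p[1]-c["cy"])/c["fy"],-1.])
    return -R.T@V[:3,3],d/np.linalg.norm(d)
def tri(a,b):
    A=0;B=0
    for n,p in(("top",a),("scene",b)):
        o,d=ray(n,p);M=np.eye(3)-np.outer(d,d);A=A+M;B=B+M@o
    return np.linalg.solve(A,B)
def atz(n,p,z):
    o,d=ray(n,p);return o+d*(z-o[2])/d[2]
E
python3 - <<'E'
from h import *
T=lambda u,v:(50+u/2.3,10+v/2.3)
S=lambda u,v:(230+u/3,150+v/3)
P={}
for k,a,b,z in(("anvil",(487,264),(213,330),.072),("foot",(571,546),(57,119),.066),("Ln",(97,263),(592,175),.159),("Lf",(60,322),(597,122),.159),("Rn",(420,453),(221,93),.159),("Rf",(384,513),(237,43),.159)):
    P[k]=tri(T(*a),S(*b));print(k,P[k].round(4),atz("top",T(*a),z).round(4),atz("scene",S(*b),z).round(4))
    P[k]=(atz("top",T(*a),z)+atz("scene",S(*b),z))/2
ax=(P["anvil"]-P["foot"])[:2];print("bar len",np.linalg.norm(ax));ax/=np.linalg.norm(ax)
piv=P["anvil"][:2]+.16*ax;print("bar ang",np.arctan2(ax[1],ax[0]),"pivot",piv)
for s in "LR":
    d=(P[s+"n"]-P[s+"f"])[:2];print(s,np.arctan2(d[1],d[0]),np.linalg.norm(d))
m=(P["Ln"]+P["Lf"]+P["Rn"]+P["Rf"])[:2]/4
lr=((P["Ln"]+P["Lf"])-(P["Rn"]+P["Rf"]))[:2]/2;print("sep",np.linalg.norm(lr),"boomang from lr",np.arctan2(lr[1],lr[0])-np.pi/2)
d=piv-m;print("yoke mid",m,"ang",np.arctan2(d[1],d[0]),np.linalg.norm(d))
E
```

```text
anvil [ 0.6449 -0.0458  0.0733] [ 0.6452 -0.0458  0.072 ] [ 0.6443 -0.0455  0.072 ]
foot [ 0.3771 -0.1259  0.0562] [ 0.3773 -0.1265  0.066 ] [ 0.385  -0.1258  0.066 ]
Ln [0.6243 0.2884 0.1577] [0.6239 0.2875 0.159 ] [0.625 0.288 0.159]
Lf [0.573  0.3188 0.157 ] [0.5727 0.3183 0.159 ] [0.5743 0.3171 0.159 ]
Rn [0.4615 0.0099 0.1565] [0.4613 0.0091 0.159 ] [0.4635 0.0097 0.159 ]
Rf [0.4099 0.0402 0.1574] [0.4098 0.0396 0.159 ] [0.4112 0.0402 0.159 ]
bar len 0.2756212302181358
bar ang 0.29646661319304074 pivot [0.79778572 0.00109007]
L -0.5311779926909301 0.05909126447411427
R -0.5307040478808382 0.0601991822475037
sep 0.32209024255489727 boomang from lr -0.5288830805593585
yoke mid [0.51772522 0.16370897] ang -0.526074779573692 0.32384994733172034
```

```bash
cat >>h.py <<'E'
from bench import arm
from scipy.spatial.transform import Rotation as Ro
PIV=np.array([.798,.0007]);BAR=.293
def pose():
    s=arm.observe();R=Ro.from_rotvec(s["eef_rot"]).as_matrix();p=np.array(s["ee_pos"])
    yaw=np.arctan2(R[1,1],R[0,1])-np.pi/2   # boom angle the tool is aligned to
    d=PIV-p[:2];return s,p,R,yaw,np.arctan2(d[1],d[0]),np.hypot(*d)
def go(ang,r,z,off=0):
    "remaining in jog units to boom angle ang, radius r, height z, off along yoke y"
    s,p,R,yaw,a,rr=pose()
    t=np.r_[PIV-r*np.array([np.cos(ang),np.sin(ang)])+off*np.array([-np.sin(ang),np.cos(ang)]),z]
    Rt=np.array([[-np.cos(ang),-np.sin(ang),0],[-np.sin(ang),np.cos(ang),0],[0,0,-1]])
    print("t",s["time"],"p",p.round(4),"yaw %.3f az %.3f r %.4f"%(yaw,a,rr),"F",np.round(s["ft_force"],2),"open",round(s["opening"],2))
    print("shift",(R.T@(t-p)/.4).round(4),"turn",(Ro.from_matrix(R.T@Rt).as_rotvec()/np.pi).round(4))
E
python3 -c "
from h import *
go(-.527,.325,.24)"
```

```text
t 0.1 p [0.1968 0.5925 0.249 ] yaw -0.321 az -0.777 r 0.8436 F [-0.11 -0.06  0.25] open 1.0
shift [-1.0977 -0.7635  0.024 ] turn [-0.0007 -0.      0.0656]
```

```bash
python3 -m jog '[[-0.08,-0.055,0,0,0,0,0],[-0.115,-0.08,0,0,0,0,0],[-0.115,-0.08,0,0,0,0,0],[-0.115,-0.08,0,0,0,0,0],[-0.115,-0.08,0,0,0,0,0]]'; python3 -c "
from h import *
go(-.527,.325,.24)"
```

```text
time: 0.72
ee_pos: [0.3553, 0.381, 0.2498]
eef_rot: [-0.501, -3.101, 0.001]
ft_force: [0.3, 0.1, -0.2]
opening: -0.001
grasp_force: 0.0
t 0.725 p [0.3553 0.381  0.2498] yaw -0.320 az -0.710 r 0.5836 F [ 0.31  0.09 -0.22] open -0.0
shift [-0.5547 -0.387   0.0246] turn [-0.0002 -0.0001  0.0658]
```

```bash
python3 -m jog '[[-0.12,-0.084,0,0,0,0,0],[-0.12,-0.084,0,0,0,0,0],[-0.12,-0.084,0,0,0,0,0],[-0.12,-0.084,0,0,0,0,0],[-0.075,-0.051,0.025,0,0,0.03,0]]'; python3 -c "
from h import *
import cv2
go(-.527,.325,.13)
cv2.imwrite('pics/top1.png',eyes.get_image('top')[:,:,::-1])"
```

```text
time: 1.35
ee_pos: [0.5184, 0.1635, 0.2408]
eef_rot: [0.654, 3.071, 0.001]
ft_force: [0.4, -0.2, -0.3]
opening: 0.001
grasp_force: 0.0
t 1.35 p [0.5184 0.1635 0.2408] yaw -0.420 az -0.527 r 0.3236 F [ 0.4  -0.21 -0.3 ] open 0.0
shift [0.004 0.    0.277] turn [0.0003 0.0005 0.0341]
```

View pics/top1.png

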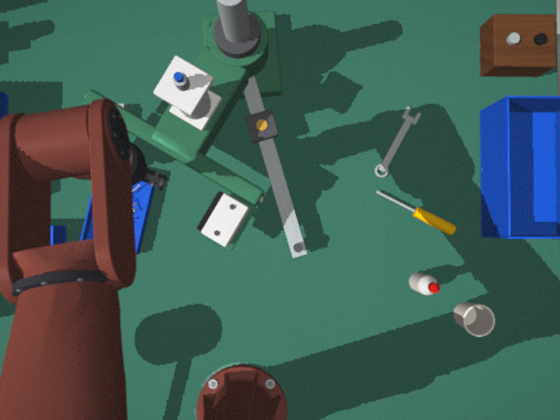

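```bash
cat >>h.py <<'E'
import cv2
def proj(n,P):
    c=C[n];V=np.array(c["view"]);q=np.asarray(P)@V[:3,:3].T+V[:3,3]
    return np.c_[c["cx"]-c["fx"]*q[:,0]/q[:,2],c["cy"]+c["fy"]*q[:,1]/q[:,2]]
def world(th,x,y,z):
    ex=np.array([np.cos(th),np.sin(th)]);ey=np.array([-ex[1],ex[0]])
    return np.array([np.r_[PIV-(.325-a)*ex+b*ey,z] for a,b in zip(x,y)])
def mask(n,th,side,g,sh):
    x=np.array([-46-g,46+g,46+g,-46-g])/1e3;y=side*np.array([126-g,126-g,196+g,196+g])/1e3
    m=np.zeros(sh,np.uint8);cv2.fillPoly(m,[np.round(proj(n,world(th,x,y,.159))*16).astype(np.int32)],255,cv2.LINE_AA,4);return m/255.
def score(w,n,th,side):
    a=mask(n,th,side,0,w.shape);b=mask(n,th,side,9,w.shape)
    return (w*a).sum()/a.sum()-(w*(b-a)).sum()/(b-a).sum()
def fit(im,n,side,lo=-.75,hi=.8):
    w=np.clip((im.min(2).astype(float)-90)/100,0,1)
    t=np.arange(lo,hi,.02);s=[score(w,n,k,side) for k in t];k=t[np.argmax(s)]
    t=np.arange(k-.04,k+.04,.002);s=np.array([score(w,n,k,side) for k in t])
    g=s>s.max()-.1*abs(s.max());p=np.polyfit(t[g]-k,s[g],2);return round(float(k-p[1]/2/p[0]),4),round(float(s.max()),2)
def look(guess=None,cams=("top","scene")):
    lo,hi=(-.75,.8) if guess is None else (guess-.15,guess+.15)
    for n in cams:
        t=arm.observe()["time"];im=eyes.get_image(n);print("%.3f"%t,n,"L",fit(im,n,1,lo,hi),"R",fit(im,n,-1,lo,hi))
E
python3 - <<'E'
from h import *
for f,n in(("top0","top"),("scene0","scene"),("top1","top")):
    im=cv2.imread(f"pics/{f}.png")[:,:,::-1]
    print(f,fit(im,n,1),fit(im,n,-1))
look(-.53,("scene",))
E
```

```text
top0 (-0.5275, 0.73) (-0.5282, 0.74)
scene0 (-0.5362, 0.72) (-0.5189, 0.73)
top1 (0.3891, 0.49) (-0.5282, 0.74)
1.400 scene L (-0.5357, 0.73) R (-0.5168, 0.74)
```

```bash
python3 -m jog '[[0.004,0,0.06,0,0,0.017,0],[0.004,0,0.11,0,0,0.017,0],[0,0,0.107,0,0,0,0],[0,-0.09,0,0,0,0,0],[0,-0.14,0,0,0,0,0]]'; python3 -c "
from h import *
go(-.528,.325,.13,-.105)
look(-.53,)"
```

```text
time: 2.08
ee_pos: [0.4669, 0.0882, 0.1284]
eef_rot: [-0.804, -3.035, -0.001]
ft_force: [7.7, 15.3, 0.3]
opening: -0.003
grasp_force: 0.0
t 2.075 p [0.4669 0.0882 0.1284] yaw -0.518 az -0.258 r 0.3424 F [ 7.7  15.3   0.32] open -0.0
shift [-0.0123 -0.0346 -0.0041] turn [ 0.     -0.0005  0.0031]
2.075 top L (-0.5276, 0.74) R (-0.5286, 0.59)
2.125 scene L (-0.5361, 0.73) R (-0.4956, 0.51)
```

```bash
python3 -c "
from h import *
go(-.528,.325,.13,-.105)
look(-.53,)
go(-.528,.325,.13,-.105)
cv2.imwrite('pics/wr.png',eyes.get_image('wrist')[:,:,::-1])
"
```

```text
t 2.175 p [0.4638 0.0856 0.1277] yaw -0.523 az -0.249 r 0.3448 F [-0.08 -0.29  0.72] open 0.0
shift [-0.016  -0.0249 -0.0058] turn [-0.0012 -0.0015  0.0015]
2.175 top L (-0.5171, 0.74) R (-0.5145, 0.6)
2.225 scene L (-0.5156, 0.73) R (-0.497, 0.48)
t 2.275 p [0.4673 0.0876 0.1294] yaw -0.523 az -0.257 r 0.3419 F [ 0.34 -0.37  0.49] open 0.0
shift [-0.011  -0.0338 -0.0014] turn [ 0.0002 -0.0001  0.0017]
```

View pics/wr.png

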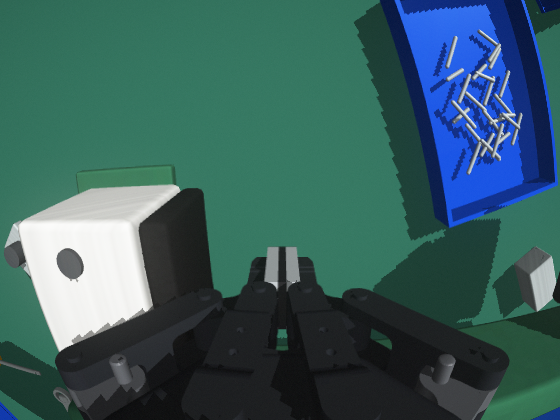

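```bash
python3 -c "
from h import *
look(-.48,)
go(-.48,.325,.135,-.085)
"
```

```text
2.325 top L (-0.4893, 0.74) R (-0.4928, 0.64)
2.375 scene L (-0.4912, 0.73) R (-0.4719, 0.56)
t 2.425 p [0.4686 0.0883 0.13  ] yaw -0.521 az -0.260 r 0.3409 F [ 0.58 -1.14  0.32] open -0.0
shift [-0.0202 -0.0258 -0.0124] turn [ 0.0003  0.0003 -0.0129]
```

```bash
cat >>h.py <<'E'
def goaz(az,r,yaw,n,z=.132):
    s,p,R,y0,a,rr=pose();t=np.r_[PIV-r*np.array([np.cos(az),np.sin(az)]),z];ym=(yaw+y0)/2
    Rm=np.array([[-np.cos(ym),-np.sin(ym),0],[-np.sin(ym),np.cos(ym),0],[0,0,-1]])
    print("t",s["time"],"yaw %.3f az %.3f r %.4f z %.4f"%(y0,a,rr,p[2]),"F",np.round(s["ft_force"],1))
    print("per row",(Rm.T@(t-p)/.4/n).round(4),"turn",round((y0-yaw)/np.pi/n,4))
E
python3 -c "
from h import *
goaz(-.11,.337,.2,24)
goaz(-.22,.34,-.37,5)
"
```

```text
t 2.425 yaw -0.521 az -0.260 r 0.3409 z 0.1300 F [ 0.6 -1.1  0.3]
per row [-0.0003 -0.0053 -0.0002] turn -0.0096
t 2.425 yaw -0.521 az -0.260 r 0.3409 z 0.1300 F [ 0.6 -1.1  0.3]
per row [-0.0018 -0.0066 -0.001 ] turn -0.0096
```

```bash
python3 -m jog '[[-0.002,-0.005,-0.001,0,0,-0.005,0],[-0.002,-0.006,-0.001,0,0,-0.01,0],[-0.002,-0.006,-0.001,0,0,-0.01,0],[-0.002,-0.006,-0.001,0,0,-0.01,0],[-0.002,-0.006,0,0,0,-0.01,0]]'; python3 -c "
from h import *
look(-.36,)
goaz(-.11,.337,.2,18)
"
```

```text
time: 3.05
ee_pos: [0.4662, 0.075, 0.1311]
eef_rot: [0.591, 3.085, 0.0]
ft_force: [-0.7, -0.0, 0.2]
opening: -0.001
grasp_force: 0.0
3.050 top L (-0.3662, 0.72) R (-0.3698, 0.65)
3.100 scene L (-0.3641, 0.73) R (-0.3478, 0.62)
t 3.15 yaw -0.380 az -0.220 r 0.3401 z 0.1311 F [0.8 0.1 0.7]
per row [-0.     -0.0052 -0.0001] turn -0.0103
```

```bash
python3 -m jog '[[0,-0.005,0,0,0,-0.01,0],[0,-0.005,0,0,0,-0.01,0],[0,-0.005,0,0,0,-0.01,0],[0,-0.005,0,0,0,-0.01,0],[0,-0.005,0,0,0,-0.01,0]]'; python3 -m jog '[[0,-0.005,0,0,0,-0.01,0],[0,-0.005,0,0,0,-0.01,0],[0,-0.005,0,0,0,-0.01,0],[0,-0.005,0,0,0,-0.01,0],[0,-0.005,0,0,0,-0.01,0]]'; python3 -c "
from h import *
look(-.13,)
goaz(-.12,.337,.18,7)
"
```

```text
time: 3.78
ee_pos: [0.463, 0.0656, 0.1311]
eef_rot: [0.347, 3.122, -0.0]
ft_force: [0.1, -0.1, -1.1]
opening: -0.003
grasp_force: 0.0
time: 4.4
ee_pos: [0.4615, 0.0557, 0.1311]
eef_rot: [0.101, 3.14, -0.0]
ft_force: [0.1, 0.2, 0.6]
opening: 0.005
grasp_force: 0.0
4.400 top L (-0.1587, 0.37) R (-0.1297, 0.62)
4.450 scene L (-0.1391, 0.73) R (-0.1201, 0.59)
t 4.5 yaw -0.066 az -0.162 r 0.3410 z 0.1311 F [-0.  -0.7  0.8]
per row [-0.0004 -0.0053 -0.0003] turn -0.0112
```

```bash
python3 -m jog '[[0,-0.001,0,0,0,-0.013,0],[0,-0.001,0,0,0,-0.013,0],[0,-0.001,0,0,0,-0.013,0],[0,-0.001,0,0,0,-0.013,0],[0,-0.001,0,0,0,-0.013,0]]';  python3 -c "
from h import *
look(-.02,('scene',))
goaz(-.02,.337,.23,12)
"
```

```text
time: 5.12
ee_pos: [0.4615, 0.0539, 0.1311]
eef_rot: [-0.219, 3.134, 0.0]
ft_force: [-0.4, 1.0, -1.1]
opening: -0.001
grasp_force: 0.0
5.125 scene L (-0.0294, 0.73) R (-0.0056, 0.48)
t 5.175 yaw 0.140 az -0.157 r 0.3407 z 0.1311 F [-0.3 -0.3  0.5]
per row [ 0.0019 -0.0095 -0.0002] turn -0.0024
```

```bash
python3 -m jog '[[0.002,-0.006,0,0,0,-0.0024,0],[0.002,-0.0085,0,0,0,-0.0024,0],[0.002,-0.0085,0,0,0,-0.0024,0],[0.002,-0.0085,0,0,0,-0.0024,0],[0.002,-0.0085,0,0,0,-0.0024,0]]'; python3 -m jog '[[0.002,-0.0085,0,0,0,-0.0024,0],[0.002,-0.0085,0,0,0,-0.0024,0],[0.002,-0.0085,0,0,0,-0.0024,0],[0.002,-0.0085,0,0,0,-0.0024,0]]'; python3 -c "
from h import *
look(.18,('scene',))
goaz(-.02,.337,.23,3)
"
```

```text
time: 5.8
ee_pos: [0.4599, 0.0372, 0.1311]
eef_rot: [0.276, -3.129, 0.0]
ft_force: [-0.3, 0.1, 0.0]
opening: -0.001
grasp_force: 0.0
time: 6.3
ee_pos: [0.4593, 0.0233, 0.1311]
eef_rot: [0.323, -3.125, 0.0]
ft_force: [0.8, 0.4, 0.8]
opening: -0.002
grasp_force: 0.0
6.300 scene L (0.1541, 0.63) R (0.1811, 0.32)
t 6.35 yaw 0.206 az -0.066 r 0.3394 z 0.1311 F [-0.3 -1.  -0.2]
per row [ 0.0014 -0.0129 -0.0007] turn -0.0025
```

```bash
python3 -m jog '[[0.002,-0.0082,0,0,0,-0.0028,0],[0.002,-0.0082,0,0,0,-0.0028,0],[0.002,-0.0082,0,0,0,-0.0028,0],[0.002,-0.0082,0,0,0,-0.0028,0]]';  python3 -c "
from h import *
look(.24,('scene','top'))
goaz(-.02,.337,.23,3)
"
```

```text
time: 6.85
ee_pos: [0.4591, 0.0098, 0.1311]
eef_rot: [0.378, -3.119, 0.0]
ft_force: [-0.5, 0.2, -0.9]
opening: 0.002
grasp_force: 0.0
6.850 scene L (0.2333, 0.53) R (0.2656, 0.33)
6.900 top L (0.2591, 0.2) R (0.2541, 0.41)
t 6.95 yaw 0.241 az -0.026 r 0.3390 z 0.1311 F [ 0.5 -0.4  0.8]
per row [-0.0011 -0.0022 -0.0007] turn 0.0011
```

```bash
python3 -m jog '[[0,0,0,0,0,-0.003,0],[0.002,-0.0082,0,0,0,-0.0032,0],[0.002,-0.0082,0,0,0,-0.0032,0]]';  python3 -c "
from h import *
look(.32,('scene',))
goaz(0,.337,.3,3)
"
```

```text
time: 7.32
ee_pos: [0.4593, 0.0032, 0.1312]
eef_rot: [-0.425, 3.112, 0.0]
ft_force: [-0.0, 0.3, 0.4]
opening: -0.0
grasp_force: 0.0
7.325 scene L (0.2641, 0.48) R (0.2969, 0.34)
t 7.375 yaw 0.271 az -0.006 r 0.3388 z 0.1311 F [ 0.3 -0.6  0.1]
per row [-0.0009 -0.0021 -0.0008] turn -0.0031
```

```bash
python3 -m jog '[[0.002,-0.0082,0,0,0,-0.003,0],[0.002,-0.0082,0,0,0,-0.0032,0]]';  python3 -c "
from h import *
look(.29,('scene','top'))
goaz(0.05,.337,.3,3)
"
```

```text
time: 7.62
ee_pos: [0.4593, -0.0037, 0.131]
eef_rot: [0.455, -3.108, -0.0]
ft_force: [0.5, -0.6, -0.6]
opening: 0.0
grasp_force: 0.0
7.625 scene L (0.2642, 0.54) R (0.2953, 0.33)
7.675 top L (0.281, 0.22) R (0.2765, 0.4)
t 7.725 yaw 0.290 az 0.013 r 0.3386 z 0.1311 F [-0.7  0.1 -0.1]
per row [ 0.0014 -0.0103 -0.0008] turn -0.0011
```

```bash
python3 -c "
from h import *
go(.28,.33,.132,0)";python3 -m jog '[[0.003,-0.025,0,0,0,0,0],[0.006,-0.05,0,0,0,0,0],[0.006,-0.06,0,0,0,0,0],[0.006,-0.05,0,0,0,0,0],[0.003,-0.025,0,0,0,0,0]]';  python3 -c "
from h import *
look(.28,('scene','top'))
go(.28,.33,.132,0)
"
```

```text
t 7.725 p [ 0.4594 -0.0038  0.1311] yaw 0.290 az 0.013 r 0.3386 F [-0.69  0.06 -0.05] open -0.0
shift [ 0.0105 -0.2231 -0.0024] turn [ 0.     -0.      0.0031]
time: 8.35
ee_pos: [0.4745, -0.088, 0.1312]
eef_rot: [-0.452, 3.109, -0.0]
ft_force: [0.9, 0.1, -0.1]
opening: -0.001
grasp_force: 0.0
8.350 scene L (0.2679, 0.73) R (0.295, 0.46)
8.400 top L (0.275, 0.74) R (0.2805, 0.5)
t 8.45 p [ 0.4745 -0.0877  0.1312] yaw 0.288 az 0.267 r 0.3354 F [-0.54 -0.16 -0.78] open -0.0
shift [-0.0133 -0.0113 -0.0021] turn [-0.0001  0.0001  0.0027]
```

Boom stands at about 0.28. Lift out.

```bash
python3 -m jog '[[-0.005,-0.005,-0.04,0,0,0,0],[0,0,-0.08,0,0,0,0],[0,0,-0.1,0,0,0,0],[0,0,-0.1,0,0,0,0],[0,0,-0.05,0,0,0,0]]';  python3 -c "
from h import *
look(.28,('scene','top'))
go(.28,.33,.132,0)
"; python3 -m jog '[[0.1,0,0,0,0,0,0],[0.1,0,0,0,0,0,0],[0,0,0,0,0,0,0],[0,0,0,0,0,0,0],[0,0,0,0,0,0,0]]';python3 -c "
from h import *
look(.28,('scene','top'))"
```

```text
time: 9.07
ee_pos: [0.4781, -0.0877, 0.2834]
eef_rot: [-0.455, 3.103, -0.004]
ft_force: [0.5, -0.1, 0.1]
opening: -0.002
grasp_force: 0.0
9.075 scene L (0.2677, 0.73) R (0.2885, 0.62)
9.125 top L (0.2707, 0.6) R (0.2754, 0.4)
t 9.175 p [ 0.4788 -0.088   0.2837] yaw 0.291 az 0.271 r 0.3313 F [ 0.3   0.03 -0.53] open -0.0
shift [-0.0006 -0.0057  0.3792] turn [-0.0014  0.0022  0.0035]
time: 9.8
ee_pos: [0.4007, -0.1107, 0.279]
eef_rot: [-0.455, 3.108, 0.0]
ft_force: [0.6, 0.3, -0.2]
opening: 0.001
grasp_force: 0.0
9.800 scene L (0.2675, 0.73) R (0.287, 0.74)
9.850 top L (0.2751, 0.73) R (0.2756, 0.73)
```

```bash
Z='[0,0,0,0,0,0,0]'; for i in 1 2 3 4 5 6; do python3 -m jog '[[0,0,0,0,0,0,0],[0,0,0,0,0,0,0],[0,0,0,0,0,0,0],[0,0,0,0,0,0,0],[0,0,0,0,0,0,0]]' >/dev/null; done; python3 -c "
from h import *
look(.28,('scene','top'))
cv2.imwrite('pics/end.png',eyes.get_image('top')[:,:,::-1])"
```

```text
13.650 scene L (0.2675, 0.73) R (0.287, 0.74)
13.700 top L (0.2751, 0.73) R (0.2756, 0.73)
```

View pics/end.png

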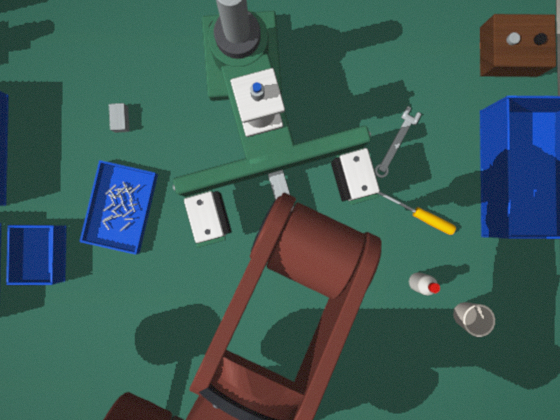

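The boom is in line with the bar (bar visible at (279,184) under it), still for about 4 s; the tray and bottle have not moved.

```bash
python3 -c "
from bench import job
print(job.finish_job())"
```

```text
the job is handed in; nothing more can be done
None
```

The boom stands at rest about 0.02 rad from the index bar's direction, gripper out of the yoke and nothing touching it; it stayed there about 4 s before I handed the job in at 13.7 s. One thing to know: the launch came from the gripper overshooting into the right buffer rather than from a planned push. No limit tripped that I could see, but I did not measure the buffer compression, and `finish_job` gave no verdict.

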